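# Jack the ratchet work rest level and lay the brass bar across it

### The arm

A 6-joint arm with a two-finger parallel gripper is mounted at the origin on a cart in front of the work surface, level with it; the furniture and walls round the work are solid. World frame = base frame: x ahead of the robot, y to its left, z up, the work surface at z = 0. Lengths are in mm, angles in rad, forces in N, time in s.
With the tool pointing down it reaches from about 250 to 800 mm from the base axis. Payload 8.5 kg.
Tool frame: the origin (TCP) lies midway between the tips of the shut fingers; the grasp point (between the pads) lies bot.grip_depth behind it (bot.grip_depth is the distance from the TCP to the grasp point, in mm); z points along the fingers, x is the direction in which the jaws open and shut, and the axes are right-handed (so a half turn about z gives the same grasp; the last joint's range is limited). The gripper opens to 85 mm and grips with 20 to 120 N. Pads are 22 mm wide; open, the fingers measure 114 mm over their backs; the gripper's body (76 mm by 85 mm) begins 54 mm behind the grasp point. The pads swing forward as they close: fully open they stand 13 mm farther back than shut.
Start: joints at [1.148, 0.238, -0.013, 1.319, 0, 1.571], TCP at [215.396, 478.731, 231.276] pointing down, gripper open.
Joint ranges: [-2.66, 2.66], [-1.03, 1.9], [-1.14, 1.46], [-1.82, 2.27], [-1.45, 1.34], [-3.14, 3.14]. Speed limits (rad/s): [2.22, 2.22, 2.79, 3.14, 3.14, 3.14].

### API

Orientations are given as a 3x3 rotation matrix whose columns are the frame's x, y, z axes.
In Python, from plant import bot, eyes gives the robot as it stands. The module is installed in compiled form; this text tells all that it offers.
- The arm moves only by the tool jog_arm, never from a script. Its argument "moves" is text: rows parted by semicolons, each of 4 numbers parted by spaces: the shift along the tool's x, y, z in m, then the turn about the tool's z in degrees. A call has 1 to 12 rows; each row shifts and turns the commanded pose from where the row before left it, along the tool's axes as they then stand; what a row does not reach is not made up. A row lasts 1/12 s, in which the tool goes at most 41.7 mm and 7.16 degrees, less where a joint would pass 70% of its speed; a pose out of reach is approached as far as the arm can. A call is refused whole if a number of a shift passes 0.0417 or a number of a turn 7.16, either way. A call with a gripper value outside its range is refused whole. "grip" is the finger opening in m, from 0 to 0.0854, set as the call begins (left out, the last holds). The fingers move at their own pace and stop on an object; "force" is the grip in N (left out, the last holds). Time passes only in rows, so rows that do not move let the fingers close. It gives the time, the measured TCP pose, the force and the opening at its end, in the units of the state.
- bot.sense(): the state, without advancing time (a new reading comes with each control period).
- eyes.snapshot(name): name is "scene" or "top"; returns a dict with "image" (420x560x3 uint8, red, green, blue), "fx", "fy", "cx", "cy" (pixels), "k1" (the pictures are not rectified: a ray, as slopes to the right and down, at radius r is drawn at 1 + k1 r^2 times it, then the intrinsics apply), "cam_to_world" (4x4, takes a point from camera to world coordinates). Camera axes: x right, y down, z forward; pixel columns grow to the right and rows downward; lengths in mm; the calibration is good to about 2 mm. A picture is of the moment at which its call begins. There is no depth.
- bot.close_job(): hands the job in, once; it reports no verdict.
The state is a dict: "t": time; "joint_pos": joint angles; "joint_vel": joint speeds; "joint_efforts": joint torques, N m; "tcp_pos": TCP position; "eef_rot": TCP orientation; "wrist_force": force on the tool from outside, world axes, zero at the start; "moment": the same for the moment, N m; "grip_width": finger opening in mm.
Only numpy, scipy, OpenCV 4.12 (cv2) and the standard library are available. Lean on these libraries where they do the work, as an engineer would, in place of code of your own. Each camera call takes 0.05 s, during which the arm holds its last target.

### The job

Pump the lever of the small ratchet jack, one full stroke per tooth, until its saddle stands level with the fixed saddle beside it; the jack cannot be let down again, so do not go past, and do not lift the saddle itself by hand. Then lay the square brass bar across both saddles, with its middle about midway between them, so that it lies level and in the notch of each, and let go. Leave the other things on the bench where they are.

Things in the scene. Friction and masses are not known exactly. Their poses are not given: they have to be found in the camera images.
- work_rest: Fixed dark steel base plate (60 mm in x, 236 mm in y from -143 to +93 mm, 10 mm thick) that carries two U-shaped steel saddles 130 mm apart: the fixed one on a round post at y +65 mm, and the moving one on top of the ratchet jack (aluminium cheeks, toothed ram) at y -65 mm. Origin at bench height, midway below the two saddles; z up, x away from the robot within 0.2 rad. The jack's lever points along the base's -y, to the robot's right.
- fixed_saddle (a point): Centre of the floor of the fixed saddle, 168 mm above the bench. Both saddles are alike: a notch open upward and along the base's y, 22 mm wide in the base's x, 24 mm long in y, with lips that rise 24 mm above its floor and flare outward from 12 mm up (mouth about 38 mm wide, outside 48 mm). Nothing stands between the saddles above the jack's housing, whose top is 107 mm above the bench.
- moving_saddle (a point): Centre of the floor of the moving saddle; level with fixed_saddle when the jack stands at the right tooth.
- level_mid (a point): Point midway between the two saddles at the height of the fixed saddle's floor (168 mm above the bench); axes as the base. The middle of the bar's underside belongs here.
- ram (a joint): Height of the moving saddle above its lowest position, m (saddle floor 118 mm above the bench at 0). It rests only on teeth 10 mm apart: 0, 0.01, 0.02 ... up to 0.07; 0.05 is level with the fixed saddle. It starts at 0, 0.01 or 0.02. While the lever is held fully down the saddle stands 3 to 4 mm above its new tooth, and settles onto it as the lever comes back up. A pawl keeps it from going down.
- lever (a joint): Jack lever angle, rad: 0 raised (rest, held by a spring), 0.737 fully pressed down to its stop. One full press raises the saddle one tooth; the lever has then to be let all the way back up by its spring (under 0.5 s) to catch the next tooth. A press short of about 0.5 gains nothing. It takes about 3 to 5 N at the pad; at its stop it is rigid, so a stop at about 15 N of added force tells a full press.
- lever_pad (a point): Middle of the top of the flat press pad (26 mm along the lever, 34 mm wide, 9 mm thick, rubber on top) at the lever's outer end, 90 mm from the lever's hinge. The hinge lies at x 0, y -114 mm, z 61 mm in the base's frame, its axis along the base's x. Raised, the pad's top is at y -196 mm in the base's frame and 99 mm above the bench, tilted 0.37 rad (outer end higher); fully down it is 34 mm above the bench, tilted the other way. Nothing stands above it.
- bar: Straight bar of square brass stock, 14 x 220 x 14 mm, 0.2 to 0.45 kg, its length along its y; lies loose on the bench beyond the lever, at the robot's right. Origin at the middle of its underside.
- bar_mid (a point): Middle of the bar's underside (same point as the bar's origin).
- flux_pot: Bystander: round lidded pot, 53 mm wide, 32 mm high, loose; origin at the centre of its underside.
- brass_tin: Bystander: round brass tin, 62 mm wide, 23 mm high, loose; origin at the centre of its underside.
- stone_box: Bystander: small clear box, 44 x 42 x 22 mm, loose; origin at the centre of its underside.
- hammer: Bystander: small hammer with wooden handle, 58 x 189 x 20 mm, loose, at the front right of the bench; origin at the centre of its underside.
- charcoal_lump: Bystander: lump of charcoal, 36 x 58 x 32 mm, loose, just in front of the base plate; origin at the centre of its underside.
- pumice: Bystander: reddish shard of fire brick, 34 x 40 x 19 mm, loose, just behind the base plate; origin at the centre of its underside.

How it is judged:
By the outcome, as a careful person would: the job done as asked, in the order asked, and still so for the second after the job is handed in, with the robot touching nothing.
It also fails if it takes over 67 s, if anything falls off the work surface, if the arm or the gripper's body presses on something with over 40 N, if the wrist force passes 120 N, or if a joint passes its speed limit or range.

## Working session

There is one attempt and no reset: what is moved stays moved. The work goes in short steps, Python scripts to look and compute and a tool call to move; the robot and the scene stay as the last step left them, time stands still between calls to the robot, and variables do not carry over. Pictures are saved under pics/ and viewed, and the job is handed in when it is done.

Besides the shell and the picture viewer there is one more tool, called after ">>>" as name(argument=value, ...), one argument or row to a line, values as JSON. jog_arm: Moves the arm, as the interface text tells. Its arguments: {"type":"object","properties":{"moves":{"type":"string"},"grip":{"type":"number"},"force":{"type":"number"}},"required":["moves"]}

```bash
mkdir -p pics; ls; python3 - <<'E'
from plant import bot, eyes
import cv2, numpy as np
s=bot.sense()
for k,v in s.items(): print(k,np.round(v,3).tolist())
print(bot.grip_depth)
for n in("scene","top"):
    d=eyes.snapshot(n); cv2.imwrite(f"pics/{n}0.png",d["image"][:,:,::-1])
    print(n,d["fx"],d["fy"],d["cx"],d["cy"],d["k1"],np.round(d["cam_to_world"],4).tolist())
E
```

```text
pics
t 0.0
joint_pos [1.148, 0.239, -0.014, 1.319, 0.0, 1.571]
joint_vel [-0.002, 0.001, -0.002, -0.002, -0.001, -0.001]
joint_efforts [-0.002, -53.877, 34.643, 0.019, -0.0, -0.0]
tcp_pos [215.24, 478.404, 230.689]
eef_rot [[0.41, 0.912, -0.001], [0.912, -0.41, -0.001], [-0.001, -0.0, -1.0]]
wrist_force [-0.112, -0.518, 0.389]
moment [0.018, 0.034, -0.03]
grip_width 85.925
18.700000000000003
scene 527.396564843514 527.396564843514 280.74842705069534 213.32770517181814 -0.14382393678123373 [[0.9438, -0.2143, 0.2517, 189.2226], [-0.3298, -0.56, 0.76, -864.0706], [-0.0219, -0.8003, -0.5992, 872.7676], [0.0, 0.0, 0.0, 1.0]]
top 428.7400522626563 428.7400522626563 277.92215577127064 213.3826279472504 -0.06329423107301181 [[0.0085, -0.9913, 0.1315, 396.5698], [-0.9999, -0.007, 0.0119, 87.0299], [-0.0108, -0.1316, -0.9912, 993.6279], [0.0, 0.0, 0.0, 1.0]]
```

View pics/scene0.png

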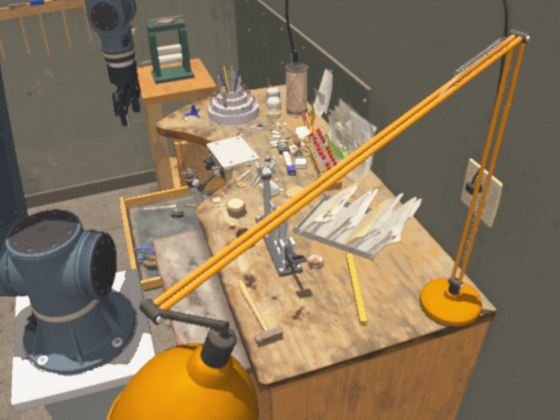

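View pics/top0.png

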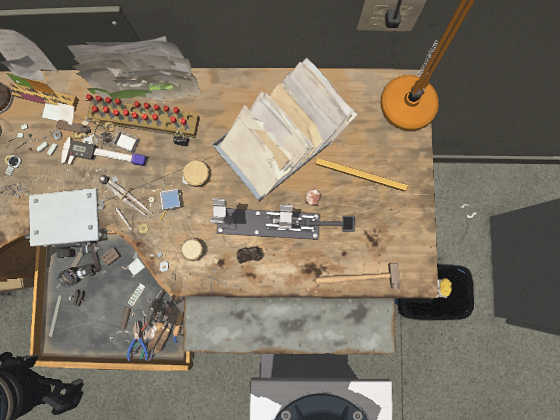

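```bash
python3 - <<'E'
import cv2
a=cv2.imread("pics/top0.png"); c=a[140:310,180:440]; cv2.imwrite("pics/topz.png",cv2.resize(c,(780,510),interpolation=cv2.INTER_CUBIC))
a=cv2.imread("pics/scene0.png"); c=a[150:330,220:400]; cv2.imwrite("pics/scz.png",cv2.resize(c,(600,600),interpolation=cv2.INTER_CUBIC))
E
```

```text
(no output)
```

View pics/topz.png

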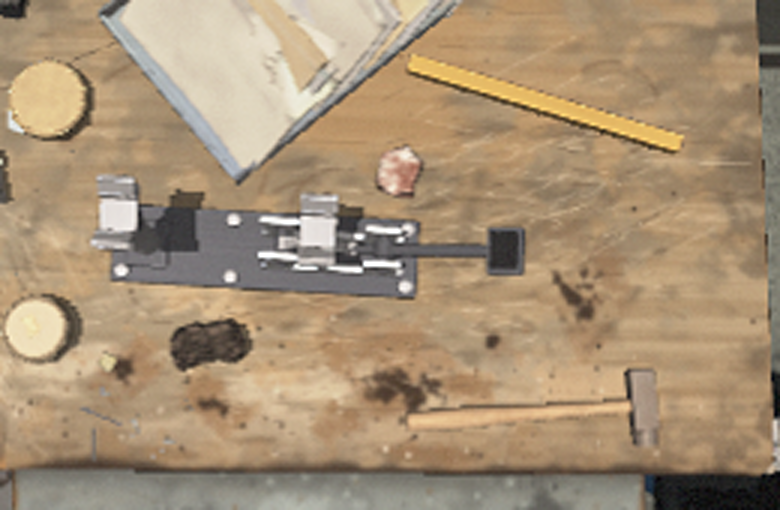

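View pics/scz.png

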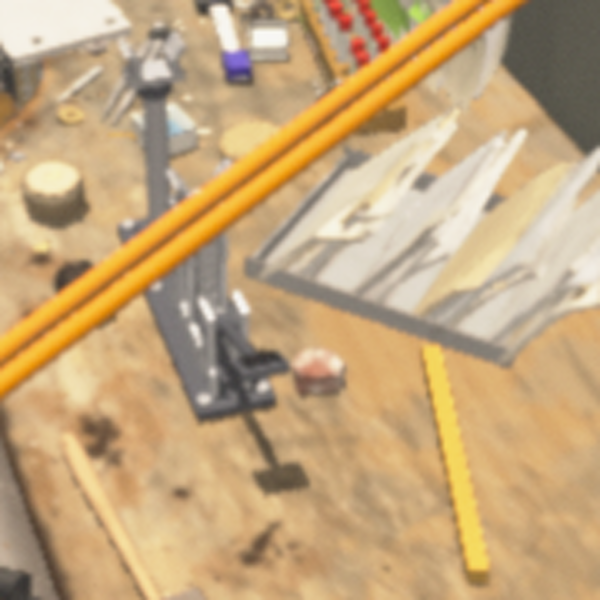

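```bash
cat > h.py <<'E'
import numpy as np, cv2
from plant import bot, eyes
from scipy.optimize import least_squares
import json,os
def cams():
    r={}
    for n in("scene","top"):
        f=f"cam_{n}.json"
        if os.path.exists(f): r[n]=json.load(open(f)); continue
        d=eyes.snapshot(n); d={k:(np.asarray(v).tolist() if k=="cam_to_world" else float(v)) for k,v in d.items() if k!="image"}
        json.dump(d,open(f,"w")); r[n]=d
    return r
C=cams()
def proj(n,P):
    d=C[n]; T=np.linalg.inv(np.array(d["cam_to_world"])); P=np.atleast_2d(P)
    p=P@T[:3,:3].T+T[:3,3]; s=p[:,:2]/p[:,2:]; s=s*(1+d["k1"]*(s**2).sum(1,keepdims=True))
    return s*[d["fx"],d["fy"]]+[d["cx"],d["cy"]]
def atz(n,uv,z):
    r=least_squares(lambda q:proj(n,[q[0],q[1],z])[0]-uv,[450,0]); return r.x
def base(pose,P):
    x,y,a=pose; c,s=np.cos(a),np.sin(a); P=np.atleast_2d(P).astype(float)
    return np.c_[x+c*P[:,0]-s*P[:,1],y+s*P[:,0]+c*P[:,1],P[:,2]]
def snap(n,name,box=None,f=3):
    im=eyes.snapshot(n)["image"][:,:,::-1]; cv2.imwrite(f"pics/{name}_full.png",im)
    if box: a,b,c,d=box; im=cv2.resize(im[b:d,a:c],None,fx=f,fy=f,interpolation=cv2.INTER_CUBIC)
    cv2.imwrite(f"pics/{name}.png",im)
E
python3 - <<'E'
from h import *
z=lambda u,v:np.array([180+(u+.5)/3-.5,140+(v+.5)/3-.5])
pts=[((420,222),(30,-143,10)),((415,298),(-30,-143,10)),((110,280),(-30,93,10)),((506,250),(0,-196,99)),((118,213),(0,65,168))]
f=lambda p:np.concatenate([proj("top",base(p,b))[0]-z(*a) for a,b in pts])
r=least_squares(f,[480,0,0]); print(r.x,np.round(r.fun.reshape(-1,2),1).tolist())
np.save("pose.npy",r.x)
e1=atz("top",z(410,62),12);e2=atz("top",z(682,143),12)
print("bar",e1,e2,(e1+e2)/2,np.linalg.norm(e1-e2),np.arctan2(*(e1-e2)))
for q in[(240,182),(400,172),(500,-0)]: print(atz("top",z(*q),15))
# overlay in scene
a=cv2.imread("pics/scene0.png"); a=cv2.resize(a,None,fx=1,fy=1)
zz=lambda uv:tuple(int(round(q)) for q in ((uv-[220,150]+.5)*3.333-.5))
b=cv2.resize(a[150:330,220:400],(600,600),interpolation=cv2.INTER_CUBIC)
for h,col in((118,(0,0,255)),(128,(0,255,0)),(138,(255,0,0)),(168,(255,255,0))):
    y0=65 if h==168 else -65
    for sx in(-1,1):
        q=base(r.x,[(sx*19,y0-12,h+24),(sx*19,y0+12,h+24),(sx*11,y0+12,h+10),(sx*11,y0-12,h)])
        for k in q: cv2.circle(b,zz(proj("scene",k)[0]),3,col,1)
for k in base(r.x,[(0,-196,99),(30,-143,10),(-30,-143,10),(-30,93,10),(30,93,10)]): cv2.circle(b,zz(proj("scene",k)[0]),3,(255,0,255),-1)
cv2.imwrite("pics/ov.png",b)
E
```

```text
[ 5.06183694e+02  1.46500078e+02 -5.52372067e-02] [[0.1, -0.5], [0.4, 0.0], [-0.2, -0.4], [-0.5, 0.3], [0.2, 0.5]]
bar [653.20745729   9.6031127 ] [ 590.33386108 -202.10922349] [621.77065918 -96.2530554 ] 220.8510864656073 0.28868067122646657
[556.58856513 141.24284543]
[565.24570416  17.91353881]
[703.13264844 -61.26437252]
```

View pics/ov.png

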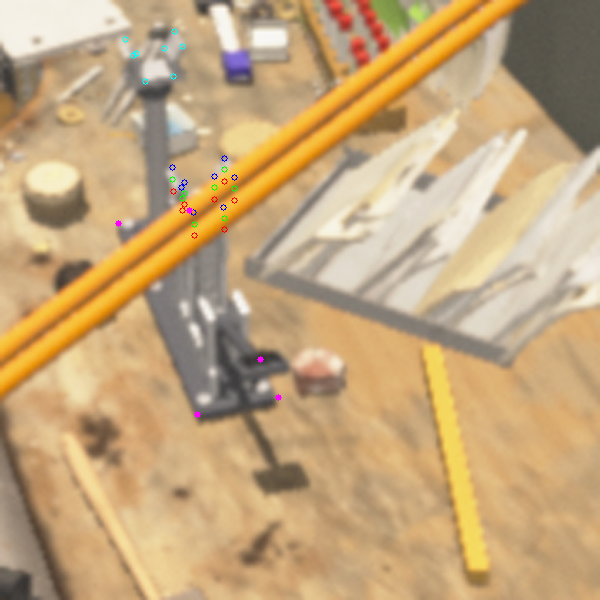

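```bash
python3 - <<'E'
from h import *
p=np.load("pose.npy")
a=cv2.imread("pics/scene0.png")
b=cv2.resize(a[150:250,250:310],None,fx=8,fy=8,interpolation=cv2.INTER_CUBIC)[:600]
b2=b.copy()
for h,col in((118,(0,0,255)),(128,(0,255,0)),(138,(255,0,0)),(168,(255,255,0))):
    y0=65 if h==168 else -65
    for sx in(-1,1):
        for k in base(p,[(sx*19,y0-12,h+24),(sx*19,y0+12,h+24),(sx*11,y0-12,h+12),(sx*11,y0-12,h)]):
            uv=proj("scene",k)[0]; cv2.circle(b2,tuple(int(round(q)) for q in (uv-[250,150])*8+3.5),3,col,1)
cv2.imwrite("pics/ov2.png",np.hstack([b,b2])[:, :800] if 0 else cv2.resize(np.hstack([b,b2]),(800,500)))
E
```

```text
(no output)
```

View pics/ov2.png

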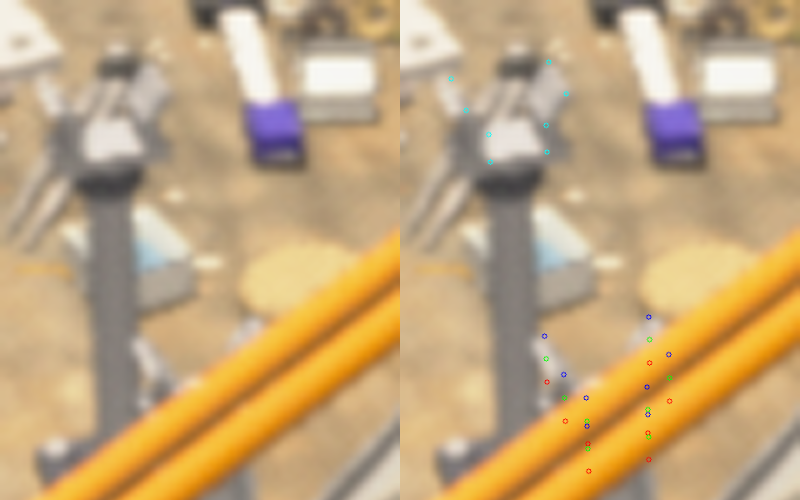

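```bash
cat >> h.py <<'E'
def plan(target,yaw,n=None,step=0.036,z_first=False):
    """rows from the current measured pose to world target(mm), tool-x yaw (deg)"""
    s=bot.sense(); p=np.array(s["tcp_pos"]); R=np.array(s["eef_rot"])
    th=np.degrees(np.arctan2(R[1,0],R[0,0])); d=np.array(target)-p; dt=(th-yaw+90)%180-90
    n=n or int(max(np.ceil(np.linalg.norm(d)/1000/step),np.ceil(abs(dt)/6.8)))
    out=[]
    for i in range(n):
        a=np.radians(th-dt*i/n); dx,dy,dz=d/n/1000
        out.append(f"{dx*np.cos(a)+dy*np.sin(a):.4f} {dx*np.sin(a)-dy*np.cos(a):.4f} {-dz:.4f} {dt/n:.2f}")
    print("th",round(th,2),"tcp",np.round(p,1),"rows",n); print("; ".join(out))
E
python3 - <<'E'
from h import *
p=np.load("pose.npy"); w=base(p,(0,-194,99))[0]; print(w)
plan([w[0],w[1],210],np.degrees(p[2]),n=18)
E
```

```text
[495.47312417 -47.20403629  99.        ]
th 65.78 tcp [215.3 478.5 230.9] rows 18
-0.0202 0.0262 0.0012 3.83; -0.0185 0.0275 0.0012 3.83; -0.0166 0.0286 0.0012 3.83; -0.0146 0.0297 0.0012 3.83; -0.0126 0.0306 0.0012 3.83; -0.0105 0.0314 0.0012 3.83; -0.0084 0.0320 0.0012 3.83; -0.0063 0.0325 0.0012 3.83; -0.0041 0.0328 0.0012 3.83; -0.0019 0.0330 0.0012 3.83; 0.0003 0.0331 0.0012 3.83; 0.0025 0.0330 0.0012 3.83; 0.0047 0.0328 0.0012 3.83; 0.0069 0.0324 0.0012 3.83; 0.0091 0.0318 0.0012 3.83; 0.0112 0.0312 0.0012 3.83; 0.0132 0.0303 0.0012 3.83; 0.0152 0.0294 0.0012 3.83
```

>>> jog_arm(
  moves="-0.020 0.026 0 3.8; -0.0185 0.0275 0 3.8; -0.0165 0.0285 0 3.8; -0.0145 0.0295 0 3.8; -0.0125 0.0305 0 3.8; -0.0105 0.0315 0 3.8; -0.0085 0.032 0 3.8; -0.0065 0.0325 0 3.8; -0.004 0.033 0 3.8; -0.002 0.033 0 3.8; 0 0.033 0 3.8; 0.0025 0.033 0 3.8",
  grip=0,
  force=40,
)

```text
t: 1.2
tcp_pos: [402.8, 127.5, 231.4]
eef_rot: [[0.94, 0.342, 0.0], [0.342, -0.94, -0.0], [0.0, 0.0, -1.0]]
wrist_force: [1.3, -0.2, 0.2]
grip_width: 0.3
```

>>> jog_arm(
  moves="0.0045 0.033 0.001 3.9; 0.007 0.0325 0.001 3.9; 0.009 0.032 0.001 3.9; 0.011 0.031 0.001 3.9; 0.013 0.0305 0.001 3.9; 0.015 0.0295 0.001 3.9; 0 0 0 0; 0 0 0 0",
)

```text
t: 1.87
tcp_pos: [496.0, -48.0, 224.7]
eef_rot: [[0.998, -0.059, -0.001], [-0.059, -0.998, 0.0], [-0.001, 0.0, -1.0]]
wrist_force: [-0.6, 0.2, 0.2]
grip_width: -0.2
```

```bash
python3 - <<'E'
from h import *
s=bot.sense(); print(s["t"],s["tcp_pos"],s["wrist_force"],s["grip_width"])
p=np.load("pose.npy"); w=base(p,(0,-194,99))[0]
plan([w[0],w[1],130],np.degrees(p[2]))
snap("top","t1",(180,140,440,310)); snap("scene","s1",(220,150,400,330))
E
```

```text
1.8667 [496.01945975 -48.02950226 224.70802029] [-0.56535156  0.19128083  0.15096255] -0.2036963760443564
th -3.38 tcp [496.  -48.  224.7] rows 3
-0.0002 -0.0003 0.0316 -0.07; -0.0002 -0.0003 0.0316 -0.07; -0.0002 -0.0003 0.0316 -0.07
```

View pics/s1.png

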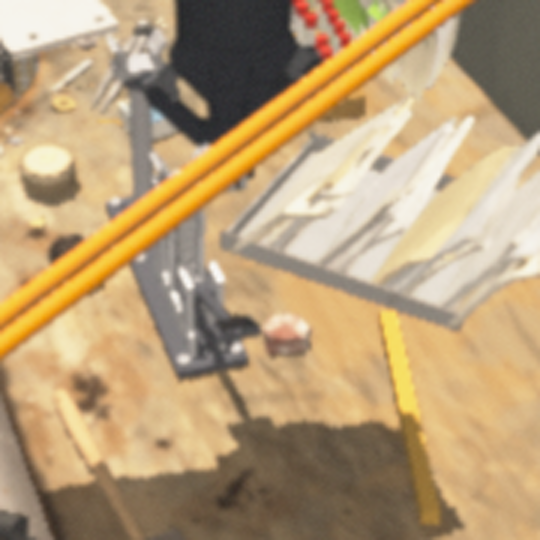

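View pics/t1.png

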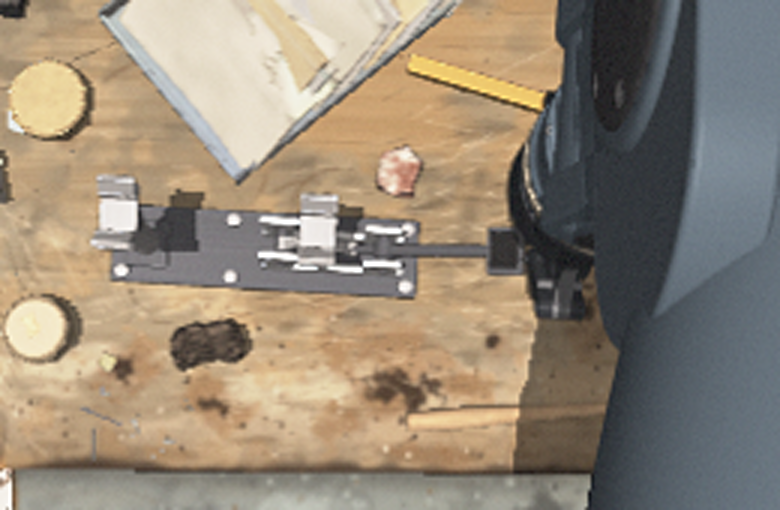

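```bash
python3 - <<'E'
from h import *
p=np.load("pose.npy")
s=bot.sense();
for n,o in(("scene",(220,150)),("top",(180,140))): print(n,(proj(n,s["tcp_pos"])[0]-o)*3+1,(proj(n,base(p,(0,-196,99)))[0]-o)*3+1)
E
```

```text
scene [231.89468877 183.47272298] [233.83233666 323.49990333]
top [531.51940855 228.15726593] [504.5667521 250.8639071]
```

>>> jog_arm(
  moves="0 0 0.04 0; 0 0 0.04 0; 0 0 0.03 0; 0 0 0.015 0; 0 0 0.015 0; 0 0 0.015 0; 0 0 0.01 0; 0 0 0.005 0; 0 0 0.003 0; 0 0 0 0",
)

```text
t: 2.8
tcp_pos: [495.3, -45.6, 52.4]
eef_rot: [[0.999, -0.055, -0.0], [-0.055, -0.999, 0.001], [-0.001, -0.001, -1.0]]
wrist_force: [-1.6, 2.4, 3.2]
grip_width: 0.1
```

>>> jog_arm(
  moves="0 0 0.004 0; 0 0 0.004 0; 0 0 0.002 0; 0 0 0 0",
)

```text
t: 3.13
tcp_pos: [496.1, -46.5, 42.3]
eef_rot: [[0.998, -0.056, 0.001], [-0.056, -0.998, 0.0], [0.001, -0.0, -1.0]]
wrist_force: [-0.1, 2.6, 4.0]
grip_width: 0.1
```

>>> jog_arm(
  moves="0 0 0.003 0; 0 0 0.0015 0; 0 0 0 0",
)

```text
t: 3.38
tcp_pos: [496.1, -46.7, 37.9]
eef_rot: [[0.998, -0.056, 0.001], [-0.056, -0.998, -0.0], [0.001, -0.0, -1.0]]
wrist_force: [1.2, 2.7, 5.1]
grip_width: -0.2
```

>>> jog_arm(
  moves="0 0 0.001 0; 0 0 0.001 0; 0 0 0 0",
)

```text
t: 3.63
tcp_pos: [496.3, -46.5, 36.8]
eef_rot: [[0.998, -0.056, 0.001], [-0.056, -0.998, 0.0], [0.001, -0.0, -1.0]]
wrist_force: [-2.6, 3.6, 14.6]
grip_width: 0.2
```

>>> jog_arm(
  moves="0 0 0.001 0; 0 0 0 0",
)

```text
t: 3.8
tcp_pos: [496.4, -46.4, 36.4]
eef_rot: [[0.998, -0.056, 0.002], [-0.056, -0.998, 0.001], [0.002, -0.001, -1.0]]
wrist_force: [-4.6, 4.7, 23.1]
grip_width: -0.0
```

>>> jog_arm(
  moves="0 0 -0.01 0; 0 0 -0.03 0; 0 0 -0.03 0; 0 0 -0.02 0; 0 0 0 0; 0 0 0 0; 0 0 0 0; 0 0 0 0",
)

```text
t: 4.47
tcp_pos: [494.8, -46.7, 123.5]
eef_rot: [[0.998, -0.056, -0.002], [-0.056, -0.998, -0.0], [-0.002, 0.0, -1.0]]
wrist_force: [0.0, -0.2, -0.8]
grip_width: -0.3
```

```bash
cat >> h.py <<'E'
def ov(src,out):
    p=np.load("pose.npy"); a=cv2.imread(src); b=cv2.resize(a[150:250,250:310],None,fx=8,fy=8,interpolation=cv2.INTER_CUBIC); b2=b.copy()
    for h,col in((128,(255,0,255)),(138,(255,0,0)),(148,(0,255,0)),(158,(0,0,255)),(168,(255,255,0))):
        for y0 in ([65,-65] if h==168 else [-65]):
          for sx in(-1,1):
            for k in base(p,[(sx*19,y0-12,h+24),(sx*19,y0+12,h+24)]):
                uv=proj("scene",k)[0]; cv2.circle(b2,tuple(int(round(q)) for q in (uv-[250,150])*8+3.5),3,col,1)
    cv2.imwrite(out,cv2.resize(np.hstack([b,b2])[:640],(800,533)))
E
python3 - <<'E'
from h import *
snap("scene","s2"); ov("pics/s2_full.png","pics/s2z.png")
E
```

```text
(no output)
```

View pics/s2z.png

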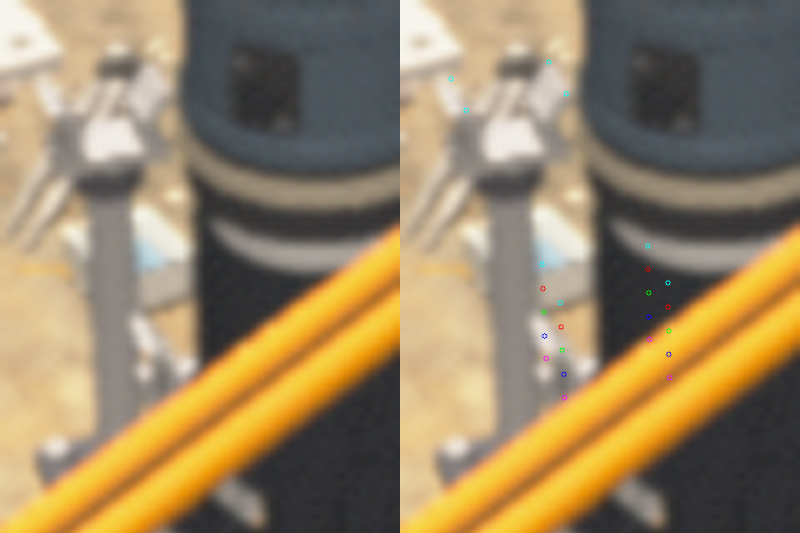

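>>> jog_arm(
  moves="0 0 0.02 0; 0 0 0.02 0; 0 0 0.02 0; 0 0 0.015 0; 0 0 0.007 0; 0 0 0.004 0; 0 0 0.002 0; 0 0 0.001 0; 0 0 0 0; 0 0 0 0",
)

```text
t: 5.35
tcp_pos: [495.3, -46.1, 36.9]
eef_rot: [[0.998, -0.056, -0.0], [-0.056, -0.998, 0.001], [-0.0, -0.001, -1.0]]
wrist_force: [-5.5, 4.0, 15.5]
grip_width: -0.1
```

>>> jog_arm(
  moves="0 0 0.001 0; 0 0 0 0",
)

```text
t: 5.52
tcp_pos: [495.3, -46.1, 36.3]
eef_rot: [[0.998, -0.056, -0.0], [-0.056, -0.998, 0.001], [-0.0, -0.001, -1.0]]
wrist_force: [-7.3, 4.5, 23.7]
grip_width: 0.2
```

>>> jog_arm(
  moves="0 0 -0.01 0; 0 0 -0.03 0; 0 0 -0.03 0; 0 0 -0.02 0; 0 0 0 0; 0 0 0 0; 0 0 0 0; 0 0 0 0; 0 0 0 0",
)

```text
t: 6.27
tcp_pos: [494.9, -46.6, 123.7]
eef_rot: [[0.998, -0.056, -0.002], [-0.056, -0.998, -0.0], [-0.002, 0.0, -1.0]]
wrist_force: [0.5, 0.2, 1.0]
grip_width: 0.3
```

```bash
python3 - <<'E'
from h import *
snap("scene","s3"); ov("pics/s3_full.png","pics/s3z.png")
E
```

```text
(no output)
```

View pics/s3z.png

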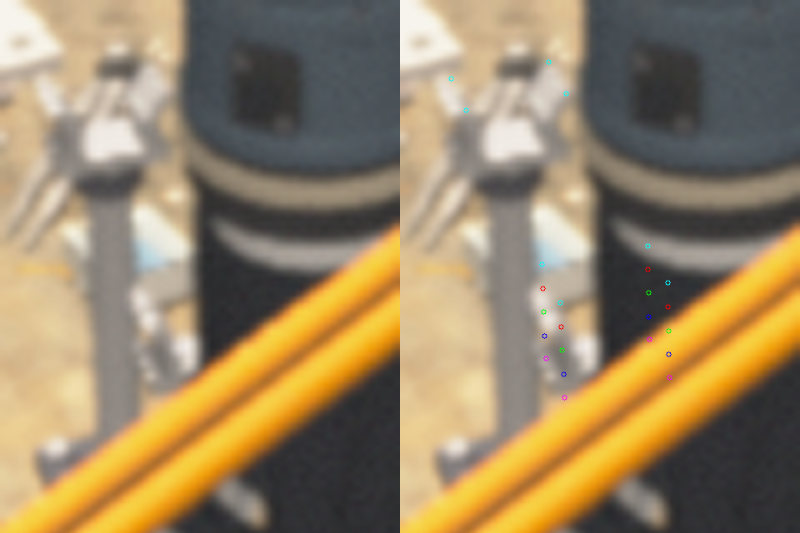

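>>> jog_arm(
  moves="0 0 0.02 0; 0 0 0.02 0; 0 0 0.02 0; 0 0 0.015 0; 0 0 0.007 0; 0 0 0.004 0; 0 0 0.002 0; 0 0 0.001 0; 0 0 0.001 0; 0 0 0 0; 0 0 0 0",
)

```text
t: 7.23
tcp_pos: [495.6, -46.1, 36.5]
eef_rot: [[0.998, -0.056, 0.001], [-0.056, -0.998, 0.001], [0.0, -0.001, -1.0]]
wrist_force: [-6.5, 4.1, 20.7]
grip_width: 0.2
```

>>> jog_arm(
  moves="0 0 -0.01 0; 0 0 -0.03 0; 0 0 -0.03 0; 0 0 -0.03 0; 0 0 -0.03 0; 0 0 0 0; 0 0 0 0; 0 0 0 0; 0 0 0 0",
)

```text
t: 7.98
tcp_pos: [494.9, -46.7, 163.7]
eef_rot: [[0.998, -0.056, -0.002], [-0.056, -0.998, -0.0], [-0.002, 0.0, -1.0]]
wrist_force: [-0.7, 0.1, -0.1]
grip_width: -0.0
```

```bash
python3 - <<'E'
from h import *
snap("scene","s4"); ov("pics/s4_full.png","pics/s4z.png")
plan([621.8,-96.3,150],np.degrees(-0.2887))
E
```

```text
th -3.23 tcp [494.9 -46.6 163.6] rows 4
0.0324 0.0106 0.0034 3.33; 0.0329 0.0087 0.0034 3.33; 0.0334 0.0068 0.0034 3.33; 0.0337 0.0048 0.0034 3.33
```

View pics/s4z.png

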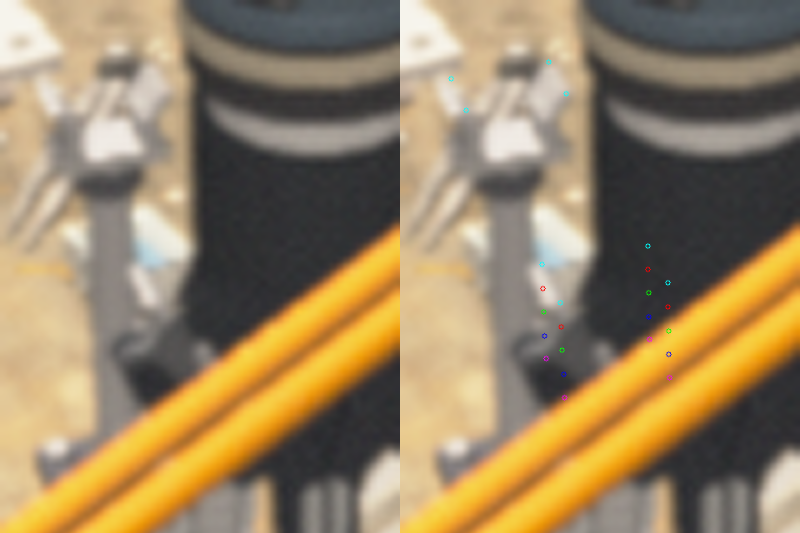

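>>> jog_arm(
  moves="0.0325 0.0105 0.0035 3.3; 0.033 0.0085 0.0035 3.3; 0.0335 0.007 0.0035 3.3; 0.0335 0.005 0.0035 3.4; 0 0 0 0; 0 0 0 0; 0 0 0 0",
  grip=0.05,
  force=60,
)

```text
t: 8.62
tcp_pos: [621.8, -96.1, 149.3]
eef_rot: [[0.959, -0.284, -0.003], [-0.284, -0.959, 0.0], [-0.003, 0.001, -1.0]]
wrist_force: [-1.3, 0.4, 0.5]
grip_width: 49.8
```

```bash
python3 - <<'E'
from h import *
plan([621.8,-96.3,4],np.degrees(-0.2887))
snap("top","t5",(180,140,440,310)); snap("scene","s5",(220,150,400,330))
ov("pics/s5_full.png","pics/s5z.png")
E
```

```text
th -16.51 tcp [621.8 -96.1 149.3] rows 5
0.0000 0.0000 0.0291 0.01; 0.0000 0.0000 0.0291 0.01; 0.0000 0.0000 0.0291 0.01; 0.0000 0.0000 0.0291 0.01; 0.0000 0.0000 0.0291 0.01
```

View pics/s5.png

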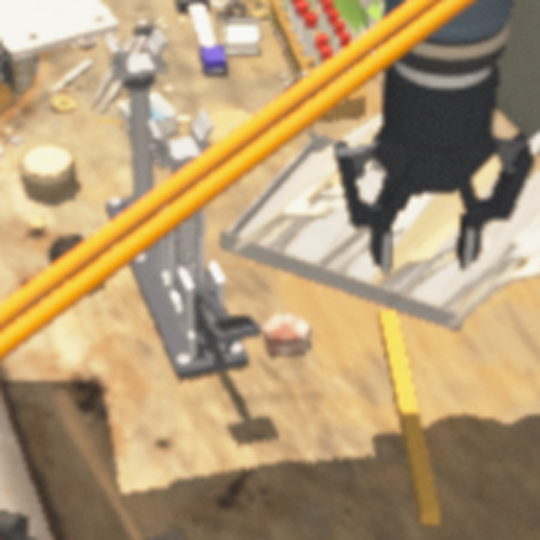

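View pics/t5.png

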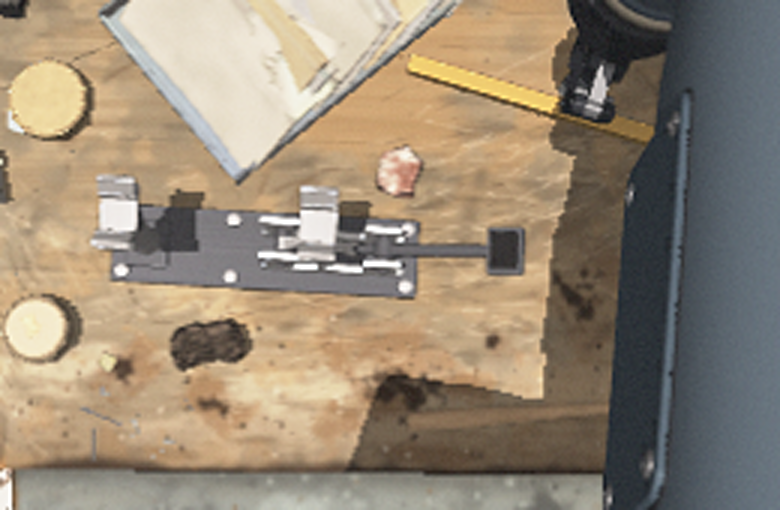

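>>> jog_arm(
  moves="0 0 0.035 0; 0 0 0.035 0; 0 0 0.03 0; 0 0 0.02 0; 0 0 0.01 0; 0 0 0.005 0; 0 0 0 0; 0 0 0 0",
)

```text
t: 9.38
tcp_pos: [623.4, -96.3, 17.2]
eef_rot: [[0.959, -0.284, 0.002], [-0.284, -0.959, -0.0], [0.002, -0.0, -1.0]]
wrist_force: [-0.3, 0.3, -0.0]
grip_width: 50.1
```

```bash
python3 - <<'E'
from h import *
snap("scene","s6",(320,200,400,330),4)
E
```

```text
(no output)
```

View pics/s6.png

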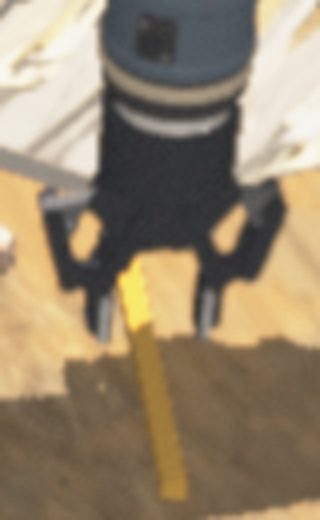

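```bash
python3 - <<'E'
from h import *
s=bot.sense(); P=np.array(s["tcp_pos"]);R=np.array(s["eef_rot"])
q=lambda P:(proj("scene",P)[0]-[320,200])*4+1.5
print(P,"tcp",q(P),"bar mid top",q([621.8,-96.3,14]),"ends",q([653.2,9.6,14]),q([590.3,-202.1,14]))
for sx in(-1,1): print(q(P+R@[sx*25,0,-5]))
E
```

```text
[623.69479675 -96.31500356  17.47983068] tcp [150.05243542 335.69466072] bar mid top [146.64959346 340.84068312] ends [118.12118748 214.77018261] [178.79587139 485.39548993]
[107.4083526  331.89591266]
[193.70660009 326.96463365]
```

>>> jog_arm(
  moves="-0.002 0 0.007 0; -0.002 0 0.004 0; 0 0 0.002 0; 0 0 0 0; 0 0 0 0",
)

```text
t: 9.85
tcp_pos: [618.8, -95.1, 2.7]
eef_rot: [[0.959, -0.284, -0.0], [-0.284, -0.959, -0.0], [-0.0, 0.0, -1.0]]
wrist_force: [0.2, 0.5, 0.1]
grip_width: 49.9
```

>>> jog_arm(
  moves="0 0 -0.0015 0; 0 0 0 0; 0 0 0 0; 0 0 0 0; 0 0 0 0; 0 0 0 0; 0 0 0 0; 0 0 0 0",
  grip=0,
  force=60,
)

```text
t: 10.52
tcp_pos: [619.3, -95.2, 4.9]
eef_rot: [[0.959, -0.284, 0.001], [-0.284, -0.959, -0.0], [0.001, -0.0, -1.0]]
wrist_force: [-0.7, 0.1, 5.2]
grip_width: 12.1
```

>>> jog_arm(
  moves="0 0 -0.01 0; 0 0 -0.02 0; 0 0 -0.02 0; 0 0 0 0; 0 0 0 0; 0 0 0 0",
)

```text
t: 11.02
tcp_pos: [618.3, -95.0, 53.6]
eef_rot: [[0.959, -0.284, -0.001], [-0.284, -0.959, 0.0], [-0.001, 0.0, -1.0]]
wrist_force: [-0.4, -0.3, -2.8]
grip_width: 12.0
```

```bash
python3 - <<'E'
from h import *
snap("scene","s7",(290,180,400,330),4);snap("top","t7",(240,140,440,310),3)
E
```

```text
(no output)
```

View pics/s7.png

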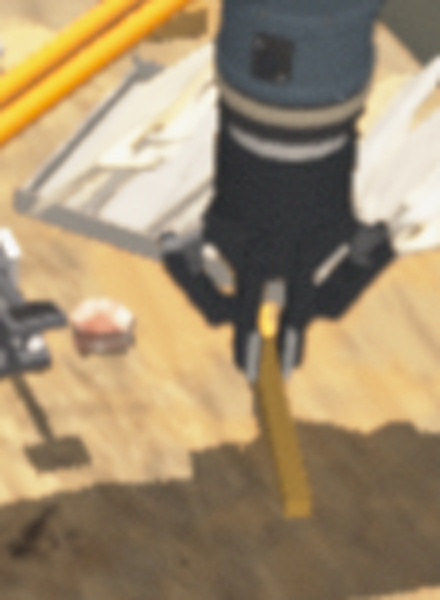

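View pics/t7.png

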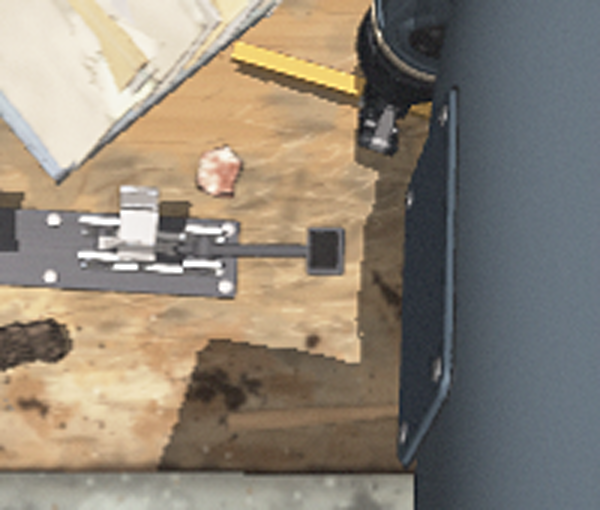

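```bash
python3 - <<'E'
from h import *
s=bot.sense(); P=np.array(s["tcp_pos"]);R=np.array(s["eef_rot"]);print(P,s["moment"])
# near-end top face & bottom
for L in(-110,110):
  for zz in(-5,9):
    # tool y = -barlength; tool y*110 -> world -y
    k=P+R@[0,-L,0]; k[2]=P[2]+zz
    print(L,zz,"scene4",(proj("scene",k)[0]-[290,180])*4+1.5,"top3",(proj("top",k)[0]-[240,140])*3+1)
E
```

```text
[617.9565865  -94.9625192   53.01935918] [-0.01752861 -0.03992498  0.00466449]
-110 -5 scene4 [296.32531221 521.65526743] top3 [513.63476247 138.58896019]
-110 9 scene4 [298.43094214 503.29241796] top3 [519.20523101 134.90208337]
110 -5 scene4 [234.80680238 253.08169772] top3 [232.54820935  54.99252964]
110 9 scene4 [236.11678218 235.2629609 ] top3 [234.04530753  50.11728139]
```

>>> jog_arm(
  moves="0 0 -0.035 0; 0 0 -0.035 0; 0 0 -0.035 0; 0 0 -0.035 0; 0 0 -0.035 0; 0 0 -0.035 0; 0 0 -0.02 0; 0 0 0 0; 0 0 0 0",
)

```text
t: 11.87
tcp_pos: [619.3, -95.1, 284.0]
eef_rot: [[0.959, -0.284, 0.001], [-0.284, -0.959, -0.0], [0.001, -0.0, -1.0]]
wrist_force: [0.2, -0.9, -3.5]
grip_width: 12.1
```

```bash
python3 - <<'E'
from h import *
p=np.load("pose.npy"); plan([p[0],p[1],280],np.degrees(p[2]),n=11)
E
```

```text
th -16.52 tcp [619.3 -95.1 284. ] rows 11
-0.0161 -0.0181 0.0004 -1.21; -0.0157 -0.0185 0.0004 -1.21; -0.0153 -0.0188 0.0004 -1.21; -0.0149 -0.0191 0.0004 -1.21; -0.0145 -0.0194 0.0004 -1.21; -0.0141 -0.0197 0.0004 -1.21; -0.0137 -0.0200 0.0004 -1.21; -0.0132 -0.0203 0.0004 -1.21; -0.0128 -0.0206 0.0004 -1.21; -0.0124 -0.0209 0.0004 -1.21; -0.0119 -0.0211 0.0004 -1.21
```

>>> jog_arm(
  moves="-0.016 -0.018 0 -1.2; -0.0155 -0.0185 0 -1.2; -0.0155 -0.019 0 -1.2; -0.015 -0.019 0 -1.2; -0.0145 -0.0195 0 -1.2; -0.014 -0.0195 0 -1.2; -0.0135 -0.02 0 -1.2; -0.013 -0.0205 0 -1.2; -0.013 -0.0205 0 -1.2; -0.0125 -0.021 0 -1.2; -0.012 -0.021 0 -1.3; 0 0 0 0",
)

```text
t: 12.87
tcp_pos: [503.7, 149.2, 281.8]
eef_rot: [[0.999, -0.052, -0.005], [-0.052, -0.999, 0.0], [-0.005, 0.0, -1.0]]
wrist_force: [0.3, 0.4, -3.1]
grip_width: 11.6
```

```bash
python3 - <<'E'
from h import *
p=np.load("pose.npy"); plan([p[0],p[1],215],np.degrees(p[2]),n=4)
print(proj("top",base(p,[(0,-65,168),(0,65,168)])))
snap("scene","s8",(210,130,400,330),3);snap("top","t8",(180,140,400,310),3)
E
```

```text
th -2.99 tcp [503.7 149.2 281.8] rows 4
0.0007 0.0006 0.0167 0.04; 0.0007 0.0006 0.0167 0.04; 0.0007 0.0006 0.0167 0.04; 0.0007 0.0006 0.0167 0.04
[[285.79496932 215.24391877]
 [219.21244361 211.11722355]]
```

View pics/s8.png

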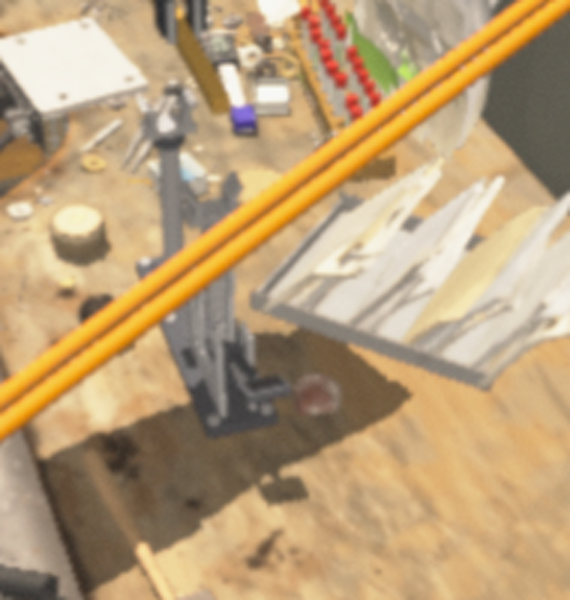

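View pics/t8.png

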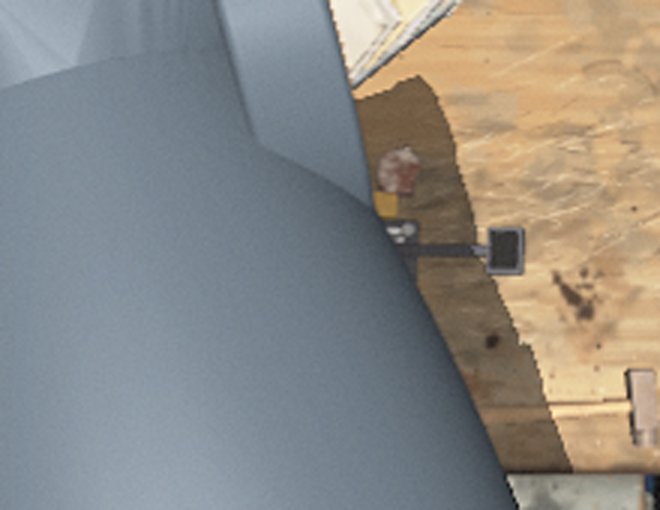

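>>> jog_arm(
  moves="0.0015 0.0015 0.02 0; 0.001 0.001 0.02 0; 0 0 0.02 0; 0 0 0.01 0; 0 0 0.005 0; 0 0 0 0; 0 0 0 0; 0 0 0 0",
)

```text
t: 13.63
tcp_pos: [509.3, 143.9, 210.2]
eef_rot: [[0.998, -0.056, 0.001], [-0.056, -0.998, 0.0], [0.001, -0.0, -1.0]]
wrist_force: [0.5, 0.5, -2.8]
grip_width: 12.2
```

```bash
python3 - <<'E'
from h import *
p=np.load("pose.npy"); plan([p[0],p[1],172.5],np.degrees(p[2]),n=4)
snap("scene","s9",(230,130,330,230),6)
q=lambda P:(proj("scene",P)[0]-[230,130])*6+2.5
s=bot.sense();P=np.array(s["tcp_pos"]);R=np.array(s["eef_rot"])
k=[P+R@[sx,110,h] for h in(4.5,-9.5) for sx in(-7,7)];print(np.round([q(a) for a in k]).tolist())
print(np.round([q(a) for a in base(p,[(-19,-77,192),(19,-77,192),(-19,-53,192),(19,-53,192),(-11,-77,168),(11,-77,168)])]).tolist())
E
```

```text
th -3.24 tcp [509.3 143.9 210.2] rows 4
-0.0008 -0.0006 0.0094 -0.02; -0.0008 -0.0006 0.0094 -0.02; -0.0008 -0.0006 0.0094 -0.02; -0.0008 -0.0006 0.0094 -0.02
[[328.0, 407.0], [365.0, 400.0], [328.0, 375.0], [365.0, 368.0]]
[[264.0, 392.0], [361.0, 374.0], [247.0, 358.0], [343.0, 341.0], [286.0, 440.0], [341.0, 430.0]]
```

View pics/s9.png

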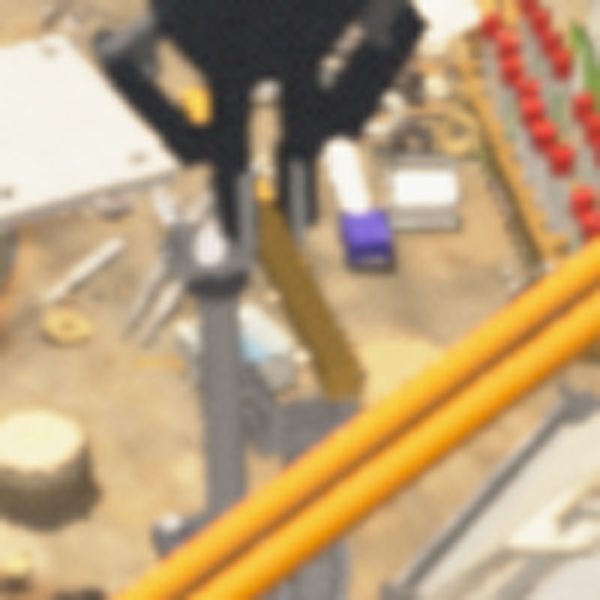

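>>> jog_arm(
  moves="-0.003 -0.0025 0 0; 0 0 0 0; 0 0 0 0; 0 0 0 0",
)

```text
t: 14.02
tcp_pos: [505.8, 146.7, 209.6]
eef_rot: [[0.998, -0.056, 0.0], [-0.056, -0.998, 0.0], [0.0, -0.0, -1.0]]
wrist_force: [0.1, -0.2, -2.4]
grip_width: 11.9
```

>>> jog_arm(
  moves="0 0 0 0; 0 0 0 0",
)

```text
t: 14.18
tcp_pos: [505.8, 146.6, 209.4]
eef_rot: [[0.998, -0.056, 0.0], [-0.056, -0.998, -0.0], [0.0, 0.0, -1.0]]
wrist_force: [0.3, -0.1, -2.5]
grip_width: 11.9
```

Stable and on target. Lower in small steps: 209.4 → about 175 first.

>>> jog_arm(
  moves="0 0 0.008 0; 0 0 0.008 0; 0 0 0.008 0; 0 0 0.006 0; 0 0 0.003 0; 0 0 0 0; 0 0 0 0",
)

```text
t: 14.77
tcp_pos: [505.7, 146.5, 176.1]
eef_rot: [[0.998, -0.056, -0.0], [-0.056, -0.998, -0.0], [-0.0, 0.0, -1.0]]
wrist_force: [0.1, -0.5, -2.9]
grip_width: 11.5
```

>>> jog_arm(
  moves="0 0 0.001 0; 0 0 0.001 0; 0 0 0 0; 0 0 0 0",
)

```text
t: 15.1
tcp_pos: [505.9, 146.5, 174.4]
eef_rot: [[0.998, -0.056, 0.0], [-0.056, -0.998, -0.0], [0.0, 0.0, -1.0]]
wrist_force: [-0.4, 0.3, -2.1]
grip_width: 12.2
```

>>> jog_arm(
  moves="0 0 0.001 0; 0 0 0 0; 0 0 0 0",
)

```text
t: 15.35
tcp_pos: [505.8, 146.5, 173.3]
eef_rot: [[0.998, -0.056, -0.0], [-0.056, -0.998, -0.0], [-0.0, 0.0, -1.0]]
wrist_force: [0.2, -0.3, -3.7]
grip_width: 11.8
```

>>> jog_arm(
  moves="0 0 0.001 0; 0 0 0 0; 0 0 0 0",
)

```text
t: 15.6
tcp_pos: [505.9, 146.5, 172.7]
eef_rot: [[0.998, -0.056, 0.001], [-0.056, -0.998, 0.0], [0.001, -0.0, -1.0]]
wrist_force: [-1.4, -0.8, 2.5]
grip_width: 11.8
```

>>> jog_arm(
  moves="0 0 0.001 0; 0 0 0 0; 0 0 0 0",
)

```text
t: 15.85
tcp_pos: [505.9, 146.5, 172.5]
eef_rot: [[0.998, -0.056, 0.001], [-0.056, -0.998, 0.0], [0.001, -0.0, -1.0]]
wrist_force: [-4.4, -1.7, 10.9]
grip_width: 12.6
```

>>> jog_arm(
  moves="0 0 -0.001 0; 0 0 0 0; 0 0 0 0; 0 0 0 0; 0 0 0 0; 0 0 0 0",
  grip=0.05,
)

```text
t: 16.35
tcp_pos: [505.8, 146.5, 172.1]
eef_rot: [[0.998, -0.056, -0.0], [-0.056, -0.998, -0.0], [-0.0, 0.0, -1.0]]
wrist_force: [-0.0, 0.1, -0.2]
grip_width: 50.0
```

>>> jog_arm(
  moves="0 0 -0.005 0; 0 0 -0.015 0; 0 0 -0.025 0; 0 0 -0.03 0; 0 0 -0.03 0; 0 0 -0.03 0; 0 0 0 0; 0 0 0 0",
)

```text
t: 17.02
tcp_pos: [506.6, 146.8, 309.1]
eef_rot: [[0.998, -0.056, 0.003], [-0.056, -0.998, 0.001], [0.003, -0.001, -1.0]]
wrist_force: [0.9, 0.4, -0.0]
grip_width: 49.7
```

```bash
python3 - <<'E'
from h import *
snap("scene","s10",(230,130,330,230),6)
p=np.load("pose.npy");q=lambda P:(proj("scene",P)[0]-[230,130])*6+2.5
print(np.round([q(a) for a in base(p,[(sx,sy,182) for sx in(-7,7) for sy in(-110,110)])]).tolist())
plan([330,300,290],30)
E
```

```text
[[320.0, 457.0], [175.0, 168.0], [356.0, 450.0], [207.0, 162.0]]
th -3.22 tcp [506.  146.6 307.7] rows 7
-0.0263 -0.0205 0.0025 -4.75; -0.0245 -0.0226 0.0025 -4.75; -0.0226 -0.0245 0.0025 -4.75; -0.0205 -0.0263 0.0025 -4.75; -0.0182 -0.0279 0.0025 -4.75; -0.0159 -0.0293 0.0025 -4.75; -0.0134 -0.0305 0.0025 -4.75
```

View pics/s10.png

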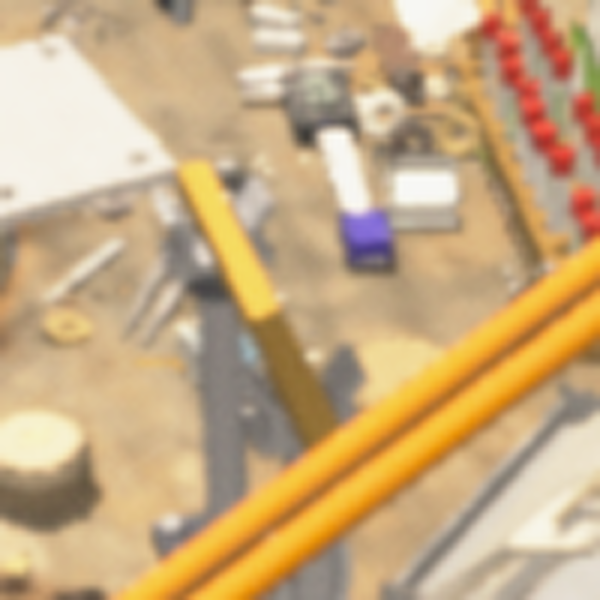

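>>> jog_arm(
  moves="-0.026 -0.022 0 0; -0.026 -0.022 0 0; -0.026 -0.022 0 0; -0.026 -0.026 0 0; -0.02 -0.03 0 0; -0.02 -0.03 0 0; -0.02 -0.03 0 0; -0.02 -0.03 0 0; -0.02 -0.03 0 0; -0.02 -0.03 0 0; 0 0 0 0; 0 0 0 0",
)

```text
t: 18.07
tcp_pos: [296.0, 431.6, 305.5]
eef_rot: [[0.999, -0.053, -0.002], [-0.053, -0.999, -0.003], [-0.002, 0.003, -1.0]]
wrist_force: [-0.6, -0.8, -0.1]
grip_width: 49.7
```

```bash
python3 - <<'E'
from h import *
s=bot.sense();print(s["t"],s["tcp_pos"],s["wrist_force"])
snap("scene","s11",(220,120,370,270),4);snap("top","t11",(180,140,440,310),3)
p=np.load("pose.npy")
print(np.round([(proj("top",a)[0]-[180,140])*3+1 for a in base(p,[(0,sy,182) for sy in(-110,110)])]).tolist())
E
```

```text
18.0667 [295.97142245 431.55426453 305.52603252] [-0.62735655 -0.78666804 -0.0977709 ]
[[389.0, 228.0], [46.0, 207.0]]
```

View pics/t11.png

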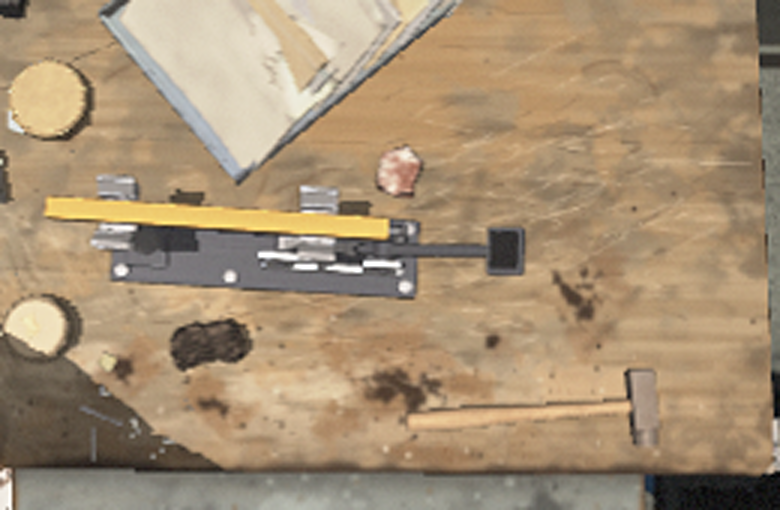

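View pics/s11.png

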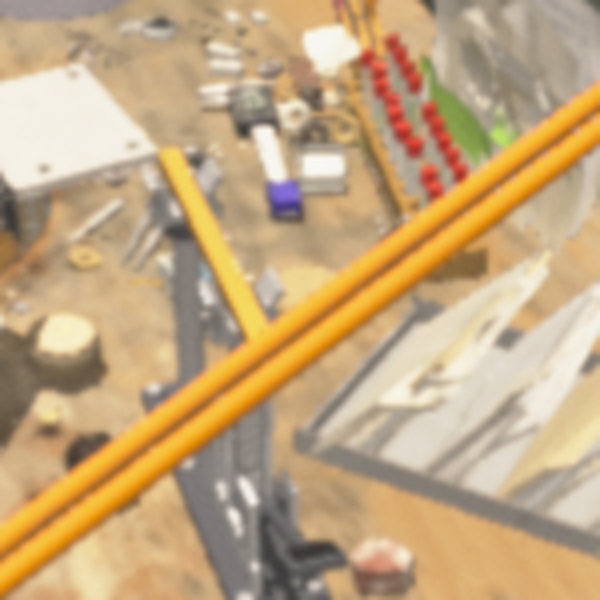

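The bar's ends are at (390,228) and (46,207) in the enlarged top view. The predictions were (389,228) and (46,207). It lies in both notches, and the other objects have not moved.

```bash
python3 -c "
from plant import bot
print(bot.close_job())"
```

```text
the job is handed in; nothing more can be done
None
```

I pumped the jack three full strokes and laid the bar across both saddles, then backed the arm away and handed the job in at about 18 s of the 67 s allowed.

- **Jack:** the scene camera showed the saddle starting at tooth 2 (0.02). Each press went to the stop at 21–24 N. After each of the first two, the picture showed the saddle one tooth higher. After the third it matched the predicted position for tooth 5, level with the fixed saddle.
- **Bar:** I gripped it at its middle and lowered it between the lips without touching them. It made contact at 172.5 mm tool height, as predicted for a floor at 168 mm, and I pressed to about 11 N before letting go.
- **Last checks:** in the final top view both bar ends were within about 1 mm of the predicted centred position, and the bar lay in both notches. The other bench objects I could see looked unmoved, and nothing was touching the robot.
- **Small disagreements:**
  - The scene camera is offset by about 1 pixel (roughly 2 mm).
  - The gripper read about 12 mm on the 14 mm bar.
  - The lamp arm hid the bar's near end in the scene view, so I judged level from the saddle height and the contact height rather than seeing the whole bar.

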